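# Torque the filter lid's wing nut with a click wrench

### The arm

A 7-joint arm with a two-finger parallel gripper is mounted at the origin on the work surface. World frame = base frame: x ahead of the robot, y to its left, z up, the work surface at z = 0. Lengths are in m, angles in rad, forces in N, time in s.
With the tool pointing down it reaches from about 0.425 to 0.95 m from the base axis. Payload 4.7 kg.
Tool frame: the origin (TCP) lies on the centre line of the jaws, within the pads' length; the fingertips stand robot.nose_length ahead of it and the grasp point (between the pads) lies 8 mm behind it (robot.nose_length is the distance from the TCP to the fingertips, in m); z points along the fingers, y is the line along which they close (so a half turn about z gives the same grasp; the last joint's range is limited). The gripper opens to 85 mm and grips with 20 to 120 N. Pads are 22 mm wide; open, the fingers measure 114 mm over their backs; the gripper's body (76 mm by 85 mm) begins 54 mm behind the grasp point. The pads swing forward as they close: fully open they stand 13 mm farther back than shut.
Start: joints at [-1.253, 0.469, -0.049, 1.532, 0.024, 1.141, -0.082], TCP at [0.229, 0.635, 0.242] pointing down, gripper open.
Joint ranges: [-2.59, 2.59], [-0.33, 1.99], [-1.39, 1.29], [0.1, 2.45], [-1.04, 4.18], [0.21, 1.99], [-2.66, 2.66]. Speed limits (rad/s): [2.57, 2.57, 3.14, 3.14, 3.14, 3.14, 3.14].

### API

Orientations are given as [roll, pitch, yaw] about the fixed x, y, z axes, in that order (R = Rz(yaw) Ry(pitch) Rx(roll)).
In Python, from plant import robot gives the robot as it stands. Calls block until the motion is done:
- robot.goto(position, orientation): joint-space move of the TCP to a pose.
- robot.move_straight(position, vel=0.15, attitude=None, contact_N=None): straight line of the TCP; attitude=None keeps the orientation; vel is the mean speed in m/s. With contact_N (N) it stops when the force on the tool has changed by that much, and returns True; else False.
- robot.move_joints(angles): joint-space move.
- robot.grip(opening, strength=None): opening from 0.0 (shut) to 1.0 (fully open); strength is the grip in N (None keeps the last); returns when the fingers have stopped.
- robot.sleep(seconds).
- robot.inverse_kinematics(position, orientation): joint angles nearest the present ones, or None.
- robot.sense(): the state.
- robot.grab_frame(name): name is "scene" or "side" or "wrist"; returns a dict with "image" (480x640x3 uint8, red, green, blue), "range_z" (480x640 float32, m along the optical axis (not along the pixel's ray), 0 where there is no reading), "fx", "fy", "cx", "cy" (pixels), "dist_coeffs" ([k1, k2, p1, p2, k3] as OpenCV has them; the pictures are not rectified), "R" (3x3) and "t" (3): a world point X has camera coordinates R X + t. Camera axes: x right, y down, z forward; pixel columns grow to the right and rows downward; lengths in m; the calibration is good to about 2 mm. A picture is of the moment at which its call begins.
A pose or a line that the arm cannot do raises robot.IKError and nothing moves.
- robot.close_job(): hands the job in; it is judged then, once.
The state is a dict: "t": time; "joint_pos": joint angles; "joint_velocities": joint speeds; "effort": joint torques, N m; "tcp_pos": TCP position; "tcp_rot": TCP orientation; "wrist_force": force on the tool from outside, world axes, zero at the start; "torque": the same for the moment, N m; "opening": opening from 0.0 (shut) to 1.0 (fully open); "gripper_force": force on a finger pad.
Only numpy, scipy, OpenCV 4.12 (cv2) and the standard library are available. Lean on these libraries where they do the work, as an engineer would, in place of code of your own. Each camera call takes 0.05 s, during which the arm holds its last target. There are 200 camera calls.

### The job

Pick up the torque wrench, set its slotted head squarely down over the brass wing nut on the filter lid and let go of it. Then take hold of it again by its black handle and turn it clockwise (seen from above) until the nut is tight and the handle gives at its joint with a clear kink, and pull no harder after that so that the nut is not over-tightened. Last, take the wrench off and lay it back flat on its grey mat, head and handle both on the mat, without dropping it, and leave the bottles and the tin alone.

Things in the scene. Friction and masses are not known exactly. Their poses are not given: they have to be found in the camera images.
- wrench_head (a point): Loose torque wrench, 200 mm long. Point on its socket axis, half-way up the red block (30 mm wide in y, 28 high; in x from -15 to +23 mm of this point) that tops the steel head: grasp the block across y. Axes: z up out of the head, -x to the handle. Head underside 47 mm below this point. Centre of mass about 20 mm from here towards the handle; the handle's vertical breakaway pin is 48 mm away on that side.
- wrench_foot (a point): Same wrench: centre of the flat underside of its steel head, 47 mm below wrench_head, same axes. The head is 64 mm (x) by 46 mm (y), 33 mm high, the red block standing on top of it. Its underside has a slot along x, 16 mm wide, 24 mm deep, open at both ends, widened at the middle to a 32 by 32 mm pocket.
- wrench: Same wrench as a whole, 0.4 to 0.6 kg, heavy at the head; origin and axes as wrench_foot.
- handle_grip (a point): Centre of the wrench's black round handle grip (24 mm diameter, 75 mm long along its own x, lying level): 130 mm from the socket axis and 82 mm from the breakaway pin while the handle is straight, 9 mm lower than wrench_head. Its own -x points to the free end of the handle.
- handle (a joint): Breakaway joint of the wrench, rad: 0 = handle straight. It holds rigid until about 0.6 N m acts at the pin (7 to 8 N sideways on the grip), then gives clockwise seen from above with steady resistance up to a hard stop at 0.35, and stays kinked where it is left. Kinked clearly: over 0.2.
- wingnut_top (a point): Brass wing nut on the filter lid. Point on its vertical turning axis, on top of its round flange (74 mm wide), where the head's underside comes to rest, 100 mm above the table. Above it: hub 25 mm wide, 18 high, tapered top; across it a wing bar 62 mm long, 10 thick, 17 high, rounded top. x runs along the wings (a half turn is the same), z up; the wrench's x goes along the wings, either way round.
- wingnut (a joint): Turn of the wing nut, rad, growing clockwise seen from above; starts at 0.1 to 0.4, turns easily (0.12 N m) and is tight against the lid at 0.8.
- stud (a joint): Stud under the wing nut, rad: 0 at the start; it stays there unless the nut is over-tightened (more than about 2 N m, 15 N on the grip), when it starts to turn clockwise too.
- filter: Fixed stainless filter housing: drum of 180 mm diameter, lid top 94 mm above the table; origin at the middle of its underside, straight below the wing nut; two short pipe stubs to y +-109 mm, at most 62 mm high. With the wrench on the nut so that its handle points back towards the robot and to its right (-y), the clockwise swing stays within reach.
- mat: Fixed grey mat, 4 mm thick, 270 mm in its x by 180 mm in its y. The origin is at table height where the wrench head is kept at the start; the mat reaches from x = -200 to +70 mm and y = -90 to +90 mm about it.
- bottle_a: Bystander: green wine bottle, 74 mm diameter, 290 mm tall, left side, farther from the robot; origin at the centre of its base.
- bottle_b: Bystander: green wine bottle, 74 mm diameter, 290 mm tall, left side, nearer the robot; origin at the centre of its base.
- tin: Bystander: tin with a white cap, 90 mm diameter, 110 mm tall, right side; origin at the centre of its base.
Not all that is in view belongs to the job. What is meant by the filter is not blue, and is the smaller of those in its own colour. What is shaped like the wrench but orange is not meant.

How it is judged:
On the way, in this order (a step that is already met when the one before it is completed fails the run):
1. the wrench head sits squarely down over the wing nut, let go (distance between wrench_foot and wingnut_top below 0.008 m and angle between the x axis of wrench_head and the x axis of wingnut_top, either way round below 0.25 rad and angle between wrench_head's own z axis and vertical below 0.12 rad and contact force between the fingers and wrench below 0.1 N), for 0.2 s.
2. with the wrench on it, the nut is turned tight and the handle has kinked (distance between wrench_foot and wingnut_top below 0.008 m and angle between the x axis of wrench_head and the x axis of wingnut_top, either way round below 0.25 rad and angle between wrench_head's own z axis and vertical below 0.12 rad and value of joint wingnut above 0.74 rad and value of joint handle above 0.2 rad), for 0.1 s.
At the end, for the whole second after the job is handed in: Wrench let go, flat (tilt under 0.1 rad, underside within 10 mm of the table) and at rest on the mat, head and grip centres inside its outline, handle still kinked over 0.2 rad; wing nut tight (joint over 0.72), stud turned under 0.06 rad (x of wrench_head in the frame of mat between -0.2 and 0.07 m and y of wrench_head in the frame of mat between -0.09 and 0.09 m and x of handle_grip in the frame of mat between -0.2 and 0.07 m and y of handle_grip in the frame of mat between -0.09 and 0.09 m and angle between wrench_head's own z axis and vertical below 0.1 rad and height (world z) of wrench_foot below 0.01 m and linear speed of wrench below 0.02 m/s and contact force between the fingers and wrench below 0.1 N and value of joint wingnut above 0.72 rad and value of joint handle above 0.2 rad and value of joint stud below 0.06 rad); the robot touches nothing.
It fails at once if the nut is over-tightened: its stud turns 0.06 rad or more (value of joint stud above 0.06 rad).
It fails at once if the handle is kinked (over 0.15 rad) before the nut is tight (value of joint handle above 0.15 rad and value of joint wingnut below 0.7 rad).
It fails at once if the wrench is dropped (over 0.7 m/s while not held) (linear speed of wrench above 0.7 m/s and contact force between the fingers and wrench below 0.1 N).
It fails at once if a bottle or the tin is moved by over 20 mm (distance of any of bottle_a, bottle_b, tin from where it was at the start of the episode above 0.02 m).
It also fails if it takes over 72 s, if anything falls off the work surface, if the arm or the gripper's body presses on something with over 40 N, if the wrist force passes 120 N, or if a joint passes its speed limit or range.

## Working session

There is one attempt and no reset: what is moved stays moved. The work goes in short steps, each a Python script; the robot and the scene stay as the last script left them, time stands still between calls to the robot, and variables do not carry over. Pictures are saved under pics/ and viewed, at most 10 in all, crops included, and the job is handed in when it is done.

```bash
ls; mkdir -p pics; cat > h.py <<'E'
import numpy as np, cv2, pickle
from plant import robot
def grab(n, tag):
    f=robot.grab_frame(n); cv2.imwrite(f'pics/{tag}.png', f['image'][:,:,::-1]); pickle.dump(f,open(f'pics/{tag}.pkl','wb')); return f
def load(tag): return pickle.load(open(f'pics/{tag}.pkl','rb'))
def K(f): return np.array([[f['fx'],0,f['cx']],[0,f['fy'],f['cy']],[0,0,1.]])
def rays(f,uv):
    p=cv2.undistortPoints(np.float64(uv).reshape(-1,1,2),K(f),np.float64(f['dist_coeffs'])).reshape(-1,2)
    return np.c_[p,np.ones(len(p))]
def onplane(f,uv,z):
    R=np.array(f['R']);t=np.array(f['t']); C=-R.T@t; d=rays(f,uv)@R
    return C+d*((z-C[2])/d[:,2])[:,None]
def bydepth(f,uv):
    uv=np.int32(uv).reshape(-1,2); d=f['range_z'][uv[:,1],uv[:,0]]
    return (rays(f,uv)*d[:,None]-np.array(f['t']))@np.array(f['R'])
def proj(f,X):
    R=np.float64(f['R']); return cv2.projectPoints(np.float64(X).reshape(-1,1,3),cv2.Rodrigues(R)[0],np.float64(f['t']),K(f),np.float64(f['dist_coeffs']))[0].reshape(-1,2)
def tri(f1,p1,f2,p2):
    P=[np.c_[np.array(f['R']),np.array(f['t'])] for f in (f1,f2)]
    X=cv2.triangulatePoints(P[0],P[1],rays(f1,p1)[:,:2].T,rays(f2,p2)[:,:2].T); return (X[:3]/X[3]).T
E
python3 - <<'E'
from h import *
for n in('scene','side'):
    f=grab(n,n+'0'); print(n,-np.array(f['R']).T@f['t'], f['fx'])
s=robot.sense(); print(s['t'],s['tcp_pos'],s['tcp_rot'],s['opening'],robot.nose_length)
a=cv2.imread('pics/scene0.png')
E
```

```text
pics
scene [ 0.97749254 -0.4799776   1.14953402] 526.5804562169556
side [-0.34232674  1.11302729  1.04778129] 597.7436469342176
0.1 [0.22922875 0.63436523 0.24137458] [-3.13985819e+00  6.17284714e-05  2.79484395e+00] 1.0005218188521545 0.011
```

View pics/scene0.png

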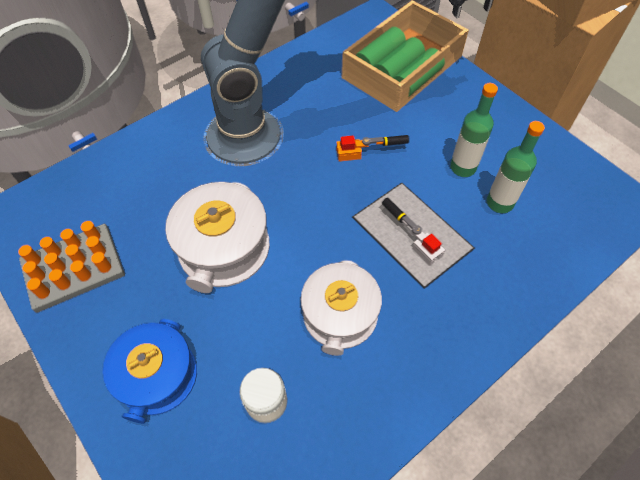

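View pics/side0.png

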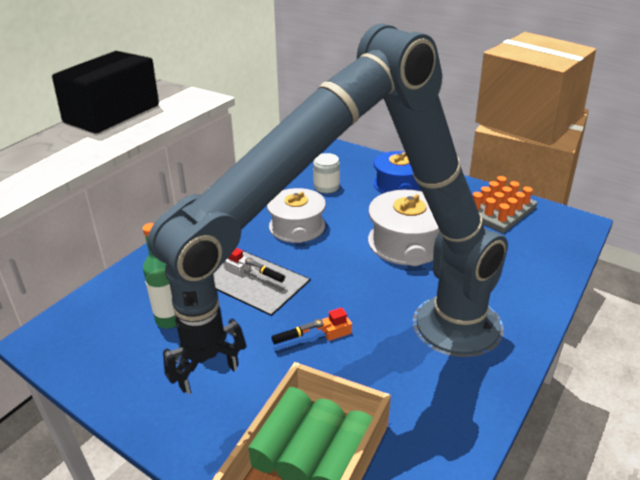

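Scene view: there are three filters. The big steel one is at (215,230), the small steel one at (341,300) and the blue one at (148,365). The one meant is the small steel one at (341,300), since it isn't blue and is the smaller of the two steel ones. There are two wrenches: steel-headed on the mat at (430,245), which is the one meant, and an orange decoy at (350,148). In the side view the wanted pair is at (297,205) and (237,258).

```bash
python3 - <<'E'
from h import *
a=cv2.imread('pics/scene0.png'); b=cv2.imread('pics/side0.png')
c=cv2.resize(a[180:350,290:480],None,fx=3,fy=3,interpolation=cv2.INTER_CUBIC)
d=cv2.resize(b[180:310,205:325],(470,510),interpolation=cv2.INTER_CUBIC)[:, :230+0]
cv2.imwrite('pics/crop0.png',c)
def blob(f,box,m):
    x0,y0,x1,y1=box; h=cv2.cvtColor(f['image'],cv2.COLOR_RGB2HSV)[y0:y1,x0:x1]
    k=m(h[...,0].astype(int),h[...,1].astype(int),h[...,2].astype(int)).astype(np.uint8)
    n,l,s,ce=cv2.connectedComponentsWithStats(k); i=1+s[1:,4].argmax(); ys,xs=np.where(l==i)
    return ce[i]+[x0,y0], np.c_[xs+x0,ys+y0]
red=lambda h,s,v:((h<6)|(h>174))&(s>150)&(v>100)
brass=lambda h,s,v:(h>14)&(h<32)&(s>120)&(v>80)
blk=lambda h,s,v:(v<50)
S=load('scene0');D=load('side0')
for nm,m,bs,bd in(('red',red,(410,220,460,270),(220,240,255,275)),('brass',brass,(300,260,390,330),(270,185,325,230)),('black',blk,(375,190,425,235),(250,255,295,285))):
    p,q=blob(S,bs,m);r,t=blob(D,bd,m); X=bydepth(S,q);Y=bydepth(D,t)
    print(nm,p,len(q),r,len(t),'tri',tri(S,[p],D,[r])[0].round(3),'depth',np.median(X,0).round(3),X.max(0).round(3),X.min(0).round(3),'side',np.median(Y,0).round(3))
q=np.array([[341,295]]);print(bydepth(S,[[402,187],[472,240],[426,281],[355,217]]).round(3), 'bottles/tin',bydepth(S,[[489,90],[536,129],[262,380]]).round(3))
E
```

```text
red [431.19047619 243.2034632 ] 231 [235.68695652 254.77391304] 115 tri [0.625 0.135 0.052] depth [0.628 0.128 0.063] [0.977 0.149 1.15 ] [ 0.608 -0.48   0.037] side [0.615 0.146 0.063]
brass [340.95693136 295.43472409] 743 [295.85990338 199.73429952] 207 tri [ 0.612 -0.139  0.099] depth [ 0.615 -0.143  0.101] [ 0.977 -0.104  1.15 ] [ 0.57  -0.48   0.091] side [ 0.604 -0.124  0.105]
black [391.30434783 207.22981366] 161 [273.39534884 274.57364341] 129 tri [0.485 0.138 0.045] depth [0.484 0.132 0.051] [0.977 0.144 1.15 ] [ 0.455 -0.48   0.036] side [0.481 0.147 0.051]
[[0.433 0.227 0.004]
 [0.668 0.25  0.003]
 [0.678 0.077 0.002]
 [0.427 0.064 0.004]] bottles/tin [[ 0.491  0.4    0.29 ]
 [ 0.637  0.391  0.288]
 [ 0.658 -0.386  0.109]]
```

View pics/crop0.png

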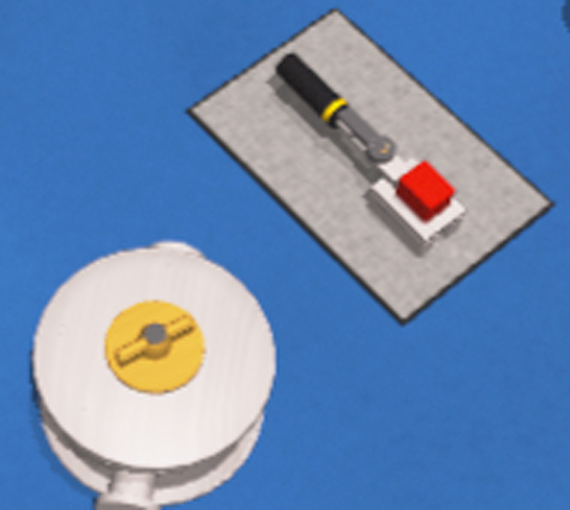

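The crop confirms it: red block at crop (425,190) on the steel head on the mat, and the brass nut with its wing bar at (155,345) on the small steel filter. Next I'll take wrist close-ups of both.

```bash
python3 - <<'E'
from h import *
for y in (0,np.pi,np.pi/3,-2*np.pi/3):
  for p in ([.62,.138,.06],[.612,-.139,.15],[.49,-.1,.14]):
    q=robot.inverse_kinematics(p,[np.pi,0,y]); print(round(y,2),p,None if q is None else np.round(q,2))
robot.goto([.56,.138,.32],[np.pi,0,np.pi]); f=grab('wrist','w_wr'); print(f['fx'],-np.array(f['R']).T@f['t'],np.array(f['R'])[2],robot.sense()['joint_pos'],robot.sense()['t'])
robot.goto([.572,-.139,.36],[np.pi,0,np.pi]); f=grab('wrist','w_nut'); print(robot.sense()['t'],robot.sense()['joint_pos'])
cv2.imwrite('pics/w2.png',np.hstack([cv2.resize(cv2.imread(f'pics/{n}.png'),(400,300)) for n in('w_wr','w_nut')]))
E
```

```text
0 [0.62, 0.138, 0.06] [-0.68  0.67  0.56  1.81 -0.48  0.8  -1.45]
0 [0.612, -0.139, 0.15] [-0.45  0.63  0.88  1.78 -0.56  1.01 -0.91]
0 [0.49, -0.1, 0.14] [-0.68  0.49  1.05  2.09 -0.56  0.88 -0.87]
3.14 [0.62, 0.138, 0.06] [-0.37  0.6   0.11  1.79 -0.09  0.75  1.37]
3.14 [0.612, -0.139, 0.15] [-0.2   0.52  0.49  1.77 -0.29  0.93  1.99]
3.14 [0.49, -0.1, 0.14] [-0.32  0.34  0.53  2.07 -0.24  0.79  1.93]
1.05 [0.62, 0.138, 0.06] [-0.64  0.65  0.51  1.81 -0.43  0.79 -0.44]
1.05 [0.612, -0.139, 0.15] [-0.37  0.58  0.75  1.78 -0.47  0.97  0.05]
1.05 [0.49, -0.1, 0.14] [-0.57  0.41  0.87  2.08 -0.43  0.83  0.04]
-2.09 [0.62, 0.138, 0.06] [-0.18  0.61 -0.14  1.78  0.12  0.77  2.23]
-2.09 [0.612, -0.139, 0.15] [ 0.91  0.8  -1.18  1.7   0.79  1.2   2.14]
-2.09 [0.49, -0.1, 0.14] [ 1.    0.59 -1.17  2.    0.66  1.    2.12]
342.22483243867646 [0.48612478 0.13895964 0.45025773] [ 0.28885385  0.00159231 -0.95737188] [-0.50249411  0.24803552  0.23028991  1.68181364 -0.06010605  1.21899158
  1.31456614] 2.3083
3.4417 [-0.14426529  0.25209491  0.38825826  1.60094962 -0.09895956  1.30880724
  1.83344697]
```

View pics/w2.png

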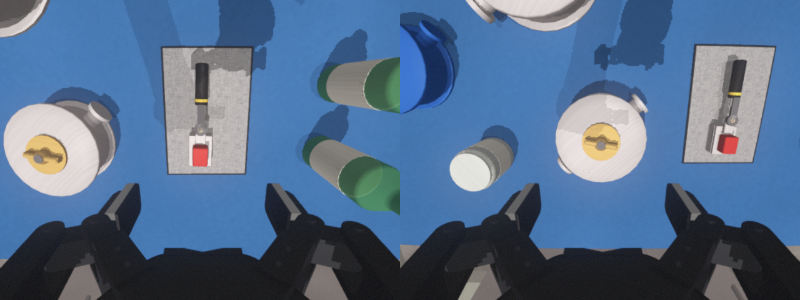

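Wrist views: in the left half the wrench is on the mat, red block at (200,155) and handle at (202,83), about parallel to world x. In the right half the nut is at (600,143) with its wings nearly along world y. Next I'll measure both precisely.

```bash
cat > meas.py <<'E'
from h import *
def cloud(f,box,m=None):
    x0,y0,x1,y1=box; g=np.mgrid[y0:y1,x0:x1]; uv=np.c_[g[1].ravel(),g[0].ravel()]
    X=bydepth(f,uv); ok=f['range_z'][uv[:,1],uv[:,0]]>0
    h=cv2.cvtColor(f['image'],cv2.COLOR_RGB2HSV).astype(int)[uv[:,1],uv[:,0]]
    return uv[ok],X[ok],h[ok]
red=lambda h:((h[:,0]<6)|(h[:,0]>174))&(h[:,1]>150)&(h[:,2]>80)
brass=lambda h:(h[:,0]>12)&(h[:,0]<34)&(h[:,1]>110)&(h[:,2]>60)
def rect(P): 
    r=cv2.minAreaRect(np.float32(P*1000)); return np.round(r[0],1),np.round(r[1],1),round(r[2],1)
def axis(P):
    c=P.mean(0); u,s,v=np.linalg.svd(P-c,full_matrices=False); return c,np.arctan2(v[0,1],v[0,0])%np.pi
E
python3 - <<'E'
from meas import *
for n,b in(('w_wr',(290,70,360,300)),('w_nut',(540,70,620,280)),('scene0',(370,185,460,270))):
    f=load(n);uv,X,h=cloud(f,b)
    k=red(h);zt=np.median(X[k][:,2]);t=k&(X[:,2]>.058); c=uv[t].mean(0)
    P=onplane(f,uv[t],.065)[:,:2]
    k2=(h[:,2]<60)&(X[:,2]>.035); H=X[k2][:,:2]
    print(n,'red top z',np.percentile(X[k][:,2],[5,50,95]).round(4),'rect',rect(P),rect(X[t][:,:2]),'handle',k2.sum(),H.mean(0).round(4),'axis',np.round(axis(H)[1],3),'z',np.percentile(X[k2][:,2],[50,97]).round(4))
for n,b in(('w_nut',(270,170,370,280)),('w_wr',(20,190,130,290)),('scene0',(300,260,390,330))):
    f=load(n);uv,X,h=cloud(f,b);k=brass(h);fl=k&(X[:,2]<.104)&(X[:,2]>.09)
    e=cv2.fitEllipse(cv2.convexHull(np.float32(onplane(f,uv[k],.1)[:,:2]*1000)));w=(X[:,2]>.1075)&(X[:,2]<.13)&(np.hypot(*(X[:,:2]-[.612,-.139]).T)<.045)
    print(n,'flange z',np.median(X[fl][:,2]).round(4),'ell',np.round(e[0],1),np.round(e[1],1),'wing',w.sum(),axis(X[w][:,:2]),rect(X[w][:,:2]),X[w][:,2].max())
S=load('scene0');W=load('w_nut');V=load('w_wr')
def cen(f,b,m):
    uv,X,h=cloud(f,b); return uv[m(h)].mean(0)
print('tri red',tri(V,[cen(V,(290,70,360,300),red)],W,[cen(W,(540,70,620,280),red)]).round(4),'tri brass',tri(V,[cen(V,(20,190,130,290),brass)],W,[cen(W,(270,170,370,280),brass)]).round(4))
E
```

```text
w_wr red top z [0.0624 0.0639 0.0651] rect (array([623.1, 134.5]), array([26.3, 35.4]), 89.3) (array([623.6, 134.5]), array([26.5, 35.5]), 89.3) handle 503 [0.4743 0.1372] axis 3.142 z [0.0498 0.0529]
w_nut red top z [0.0637 0.0639 0.0641] rect (array([610.2, 145.5]), array([4.1, 0. ]), 10.5) (array([610.4, 146.2]), array([4.1, 0.3]), 11.0) handle 49 [0.4669 0.1325] axis 0.233 z [0.0499 0.0525]
scene0 red top z [0.046  0.0633 0.0675] rect (array([627.7, 131.8]), array([31. , 39.2]), 88.3) (array([626.4, 133. ]), array([29.3, 39.3]), 86.2) handle 186 [0.4865 0.133 ] axis 3.099 z [0.0507 0.0563]
w_nut flange z 0.0989 ell [ 607.6 -139.8] [69.9 71.4] wing 658 (array([ 0.60731212, -0.13965975]), np.float64(1.3945611600973755)) (array([ 608.6, -139.4]), array([61.5, 24. ]), 66.1) 0.11968663591436512
w_wr flange z 0.0986 ell [ 607.5 -138.7] [70.1 76.4] wing 737 (array([ 0.60695502, -0.13641017]), np.float64(1.3724080390662712)) (array([ 608.3, -138.8]), array([23.4, 61.5]), 3.6) 0.11974376238022405
scene0 flange z 0.0998 ell [ 610.  -139.9] [71.3 73.4] wing 177 (array([ 0.61176707, -0.1408599 ]), np.float64(1.397189422327556)) (array([ 611.1, -139.5]), array([60.6, 22.8]), 66.3) 0.1255454651646121
tri red [[0.6102 0.1338 0.0849]] tri brass [[ 0.6074 -0.1396  0.0962]]
```

```bash
python3 - <<'E'
from meas import *
yw=-.012; o=[np.pi,0,yw]
robot.goto([.618,.1346,.16],o); robot.move_straight([.618,.1346,.052],vel=.1)
robot.grip(0,90); s=robot.sense(); print(s['t'],s['tcp_pos'],s['tcp_rot'],s['opening'],s['gripper_force'],s['wrist_force'])
robot.move_straight([.618,.1346,.25],vel=.12); s=robot.sense(); print(s['wrist_force'],s['torque'],s['opening'])
# carry to above nut
robot.goto([.608,-.1395,.25],[np.pi,0,1.39]); s=robot.sense(); print(s['t'],s['tcp_pos'],s['tcp_rot'],s['joint_pos'])
f=grab('scene','s1'); g=grab('side','d1')
cv2.imwrite('pics/s1c.png',np.hstack([cv2.resize(f['image'][180:380,250:450],(400,400)),cv2.resize(g['image'][100:300,200:400],(400,400))])[:,:,::-1])
E
```

```text
7.8167 [0.61847207 0.13451842 0.05250701] [-3.14144635e+00 -1.07082370e-03 -1.21241424e-02] 0.3328934892164837 89.77146863937378 [-0.44872675 -0.65619094  3.42869493]
[-0.24589153  0.23219005 -5.35112224] [ 0.02455107 -0.04142091 -0.01268095] 0.3311483743100977
11.05 [ 0.6081402  -0.13858463  0.24958246] [-3.14084910e+00 -4.33960556e-04  1.39040167e+00] [-0.41599964  0.46727008  0.80919989  1.68819441 -0.3663392   1.14558548
  0.31338137]
```

View pics/s1c.png

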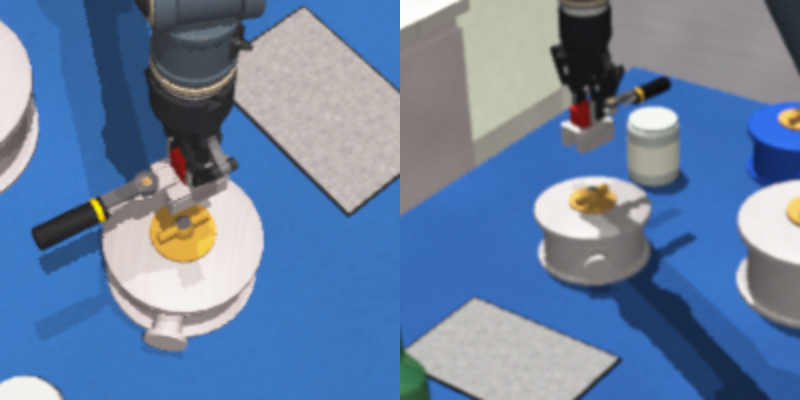

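Left half: wrench held level, head above the nut at (185,225), handle at (70,225) pointing to -y. Right half: head level above the nut, with the tin clear below. Now I'll lower it.

```bash
python3 - <<'E'
from meas import *
f=load('s1'); uv,X,h=cloud(f,(260,270,305,310)); k=(h[:,2]<60)&(X[:,2]>.2); c,a=axis(X[k][:,:2]); print('handle',c,a,np.median(X[k][:,2]),X[k].min(0),X[k].max(0),'expected',.608-.13*np.cos(1.39),-.1385-.13*np.sin(1.39))
n=np.array([.608,-.1395])
robot.move_straight([*n,.16],vel=.08,contact_N=10); s=robot.sense(); print(s['t'],s['tcp_pos'],s['wrist_force'],s['torque'])
hit=robot.move_straight([*n,.1475],vel=.03,contact_N=10); s=robot.sense(); print(hit,s['t'],s['tcp_pos'],s['wrist_force'],s['torque'])
E
```

```text
handle [ 0.5878344  -0.27036566] 1.3810033720114117 0.24813280899827656 [ 0.5717136  -0.30175644  0.23625638] [ 0.60267761 -0.22879415  0.254421  ] expected 0.58462431290251 -0.26638110592546593
12.425 [ 0.60843887 -0.13971446  0.16063718] [-0.26431259 -0.89890531 -3.65640972] [ 0.08142723 -0.02821148  0.02228012]
True 12.8583 [ 0.60803886 -0.13941908  0.14833907] [-1.60484133  1.29888764  4.83191544] [0.11505286 0.30678158 0.06419773]
```

```bash
python3 - <<'E'
from meas import *
n=np.array([.608,-.1395])
robot.grip(.8); robot.sleep(.4); robot.move_straight([*n,.24],vel=.15); s=robot.sense(); print(s['t'],s['wrist_force'],s['torque'])
robot.goto([.53,-.30,.36],[np.pi,0,1.39])
f=grab('scene','s2'); g=grab('side','d2'); w=grab('wrist','w2b')
cv2.imwrite('pics/s2c.png',np.hstack([cv2.resize(f['image'][200:380,250:430],(400,400)),cv2.resize(w['image'],(400,300),interpolation=cv2.INTER_AREA) if 0 else cv2.copyMakeBorder(cv2.resize(w['image'],(400,300)),0,100,0,0,0)])[:,:,::-1])
uv,X,h=cloud(f,(250,200,430,380)); k=red(h)&(X[:,2]>.1)
t=k&(X[:,2]>np.percentile(X[k][:,2],50)-.004);print('red',np.percentile(X[k][:,2],[5,50,95]),rect(X[t][:,:2]))
k=(h[:,2]<60)&(X[:,2]>.115)&(X[:,2]<.16); print('handle',k.sum(),axis(X[k][:,:2]),np.percentile(X[k][:,2],[5,50,95]),X[k].min(0),X[k].max(0)); print(robot.sense()['t'])
E
```

```text
14.5 [-0.24939165 -0.39998114  0.07038553] [-0.00095437  0.01153843  0.03467533]
red [0.14383414 0.15969514 0.16322579] (array([ 610.9, -133.5]), array([36., 30.]), 79.6)
handle 320 (array([ 0.58758457, -0.27077189]), np.float64(1.3784556947992017)) [0.13925517 0.14650828 0.1505925 ] [ 0.57244217 -0.30223077  0.1348801 ] [ 0.6042545  -0.22892765  0.15289406]
15.5167
```

View pics/s2c.png

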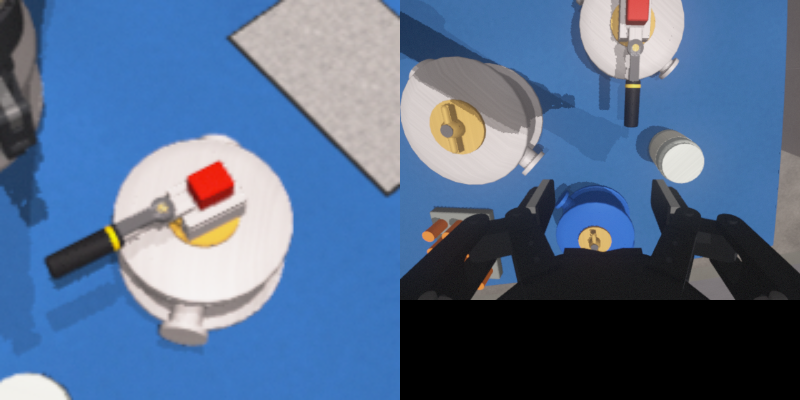

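Scene: wrench seated level on the nut, red block at crop (210,185), handle straight at (85,250). Wrist view: handle in line with the head at (632,100), tin clear. Next I'll grip the handle and turn it with the force watched.

```bash
cat > turn.py <<'E'
from meas import *
n=np.array([.608,-.1395]); y0=1.385; z=.130
u=lambda a:np.array([np.cos(a),np.sin(a)])
def st(c,d,a): # d handle direction yaw, tangent clockwise
    s=robot.sense(); F=np.array(s['wrist_force'])-c; t=np.array([np.sin(d),-np.cos(d)])
    # handle lies at -u(d); clockwise motion of the handle is along -t
    return float(F[:2]@t), F, s
if __name__=='__main__':
    g=n-.13*u(y0)
    robot.goto([*g,.24],[np.pi,0,y0]); robot.move_straight([*g,z],vel=.12); c=np.array(robot.sense()['wrist_force'])
    robot.grip(0,30); f,F,s=st(c,y0,0); print('grip',s['t'],s['opening'],s['tcp_pos'],F.round(2),robot.sense()['gripper_force'])
    a=y0; tight=None; k=0
    while a>y0-.85:
        a-=.035; robot.move_straight([*(n-.13*u(a)),z],vel=.04,attitude=[np.pi,0,a])
        f,F,s=st(c,a,0); print(round(y0-a,3),round(f,2),F.round(2),round(s['torque'][2],2),round(s['t'],2))
        if abs(f)>4: tight=a; break
    print('tight',tight); np.save('state.npy',np.r_[c,a])
E
python3 turn.py
```

```text
grip 17.65 0.2681395047680343 [ 0.58410392 -0.26740592  0.13022635] [-0.73 -0.07 -0.34] 29.486020803451538
0.035 -0.32 [-0.22  0.48 -0.22] -0.08 17.92
0.07 -0.77 [-0.62  0.68 -0.91] -0.13 18.18
0.105 0.53 [ 0.3  -0.83  0.69] -0.16 18.45
0.14 1.46 [ 1.15 -1.16  0.07] -0.18 18.72
0.175 0.59 [ 0.76  0.33 -0.17] -0.19 18.98
0.21 0.79 [ 0.71 -0.36 -0.74] -0.17 19.25
0.245 0.95 [ 0.94 -0.24 -0.1 ] -0.23 19.52
0.28 1.09 [ 0.86 -0.72 -0.43] -0.18 19.78
0.315 1.24 [1.61 0.37 0.07] -0.21 20.05
0.35 -0.1 [ 0.58  1.17 -0.46] -0.13 20.32
0.385 1.31 [ 1.54 -0.03 -0.81] -0.15 20.58
0.42 1.6 [ 2.25  0.44 -0.79] -0.17 20.85
0.455 1.79 [ 2.62  0.52 -0.95] -0.15 21.12
0.49 1.08 [1.43 0.05 0.07] -0.18 21.38
0.525 0.49 [ 1.    0.41 -0.35] -0.17 21.65
0.56 0.87 [1.2  0.01 0.66] -0.21 21.92
0.595 0.68 [ 0.72 -0.23 -0.22] -0.23 22.18
0.63 1.53 [ 1.67 -0.53 -0.25] -0.23 22.45
0.665 1.88 [ 0.88 -1.73 -0.1 ] -0.16 22.72
0.7 1.03 [ 0.77 -0.7   0.4 ] -0.15 22.98
0.735 0.34 [ 0.19 -0.28 -0.78] -0.18 23.25
0.77 0.16 [-0.29 -0.41  0.35] -0.19 23.52
0.805 3.74 [ 1.33 -3.59 -0.27] 0.04 23.78
0.84 4.92 [ 2.17 -4.44 -1.26] -0.09 24.05
tight 0.5450000000000005
```

```bash
python3 - <<'E'
from turn import *
S=np.load('state.npy');c=S[:3]; at=.595; p=n-.048*u(at)
for k in np.arange(.08,.33,.035):
    d=at-k; robot.move_straight([*(p-.082*u(d)),z],vel=.03,attitude=[np.pi,0,d])
    f,F,s=st(c,d,0); print(round(k,3),round(f,2),F.round(2),round(s['torque'][2],2),round(s['t'],2),s['tcp_pos'].round(4) if hasattr(s['tcp_pos'],'round') else s['tcp_pos'])
    if abs(f)>10.5: break
f=grab('scene','s3'); g=grab('side','d3')
cv2.imwrite('pics/s3c.png',np.hstack([cv2.resize(f['image'][200:380,250:430],(400,400)),cv2.resize(g['image'][120:270,220:370],(400,400))])[:,:,::-1])
uv,X,h=cloud(f,(250,200,430,380)); k=red(h)&(X[:,2]>.155);print('red',rect(X[k][:,:2]))
E
```

```text
0.08 3.26 [ 1.18 -3.08 -0.5 ] 0.14 24.3 [ 0.497  -0.2071  0.1301]
0.115 2.32 [ 1.27 -1.95  0.46] 0.17 24.55 [ 0.4955 -0.2044  0.13  ]
0.15 2.56 [ 0.95 -2.38 -0.11] 0.14 24.8 [ 0.4942 -0.2017  0.13  ]
0.185 2.4 [-0.   -2.62 -0.45] 0.13 25.05 [ 0.4929 -0.1991  0.13  ]
0.22 3.4 [ 1.06 -3.24  0.58] 0.17 25.3 [ 0.4918 -0.1964  0.13  ]
0.255 1.9 [-0.64 -2.24  0.37] 0.21 25.55 [ 0.4908 -0.1937  0.1299]
0.29 2.49 [-0.08 -2.64  0.89] 0.15 25.8 [ 0.4898 -0.191   0.1299]
0.325 1.18 [-1.02 -1.51  0.63] 0.23 26.05 [ 0.489  -0.1882  0.1299]
red (array([ 615.9, -137. ]), array([37.6, 30.9]), 35.0)
```

View pics/s3c.png

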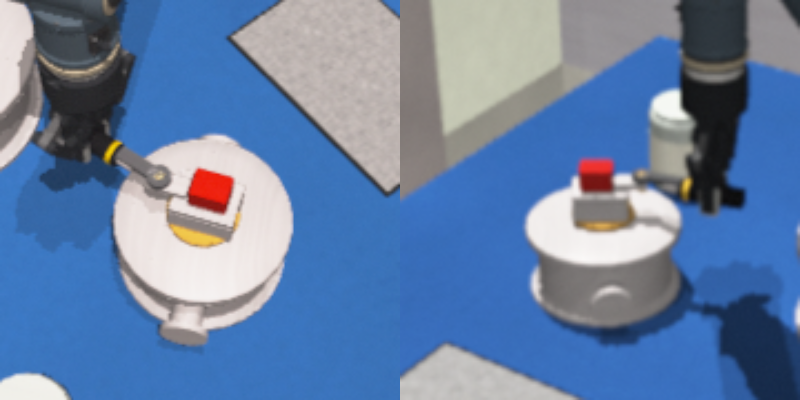

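Scene: block turned to 35° and the handle visibly kinked at the pin (157,177). The resistance was steady (about 0.6 N m at the pin), so there was no over-pull. Next I'll let go and check the kink.

```bash
python3 - <<'E'
from turn import *
robot.grip(.7); robot.sleep(.2); s=robot.sense(); p=np.array(s['tcp_pos']); robot.move_straight([p[0],p[1],.26],vel=.15)
robot.goto([.47,-.13,.36],[np.pi,0,.6])
f=grab('scene','s4'); w=grab('wrist','w4'); print(robot.sense()['t'])
cv2.imwrite('pics/s4c.png',np.hstack([cv2.resize(f['image'][200:380,250:430],(400,400)),cv2.copyMakeBorder(cv2.resize(w['image'],(400,300)),0,100,0,0,0)])[:,:,::-1])
for F,b in((f,(250,200,430,380)),(w,(0,0,640,330))):
    uv,X,h=cloud(F,b); near=np.hypot(*(X[:,:2]-n).T)<.2
    k=red(h)&(X[:,2]>.155)&near; print('red',k.sum(),rect(X[k][:,:2]) if k.sum()>4 else '',np.median(X[k][:,2]))
    k=(h[:,2]<60)&(X[:,2]>.12)&(X[:,2]<.16)&near
    if k.sum()>20: print('handle',k.sum(),axis(X[k][:,:2]),X[k].min(0),X[k].max(0))
E
```

```text
28.45
red 225 (array([ 616. , -136.5]), array([37.1, 29.5]), 34.6) 0.16014028887256315
handle 256 (array([ 0.48997718, -0.19378331]), np.float64(0.28724898520962316)) [ 0.45832037 -0.20899881  0.13219208] [ 0.531186   -0.17530525  0.15299599]
red 1189 (array([ 613.5, -136.2]), array([35.4, 27.9]), 34.0) 0.15968938617361214
handle 759 (array([ 0.48426699, -0.18785346]), np.float64(0.37114832018577903)) [ 0.45640947 -0.20581451  0.13787271] [ 0.52396356 -0.16942754  0.14960184]
```

View pics/s4c.png

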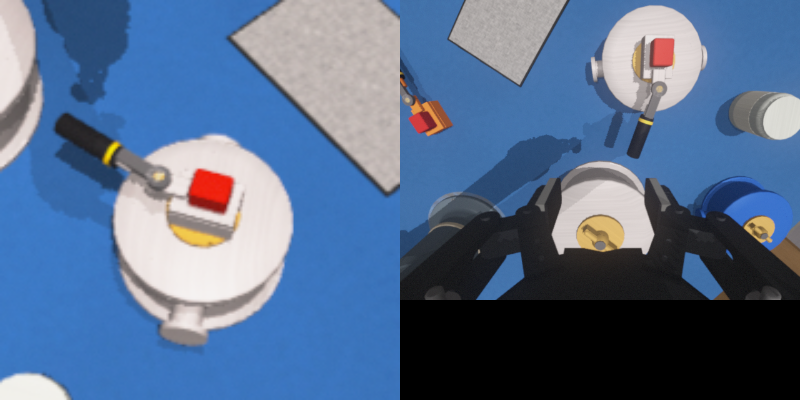

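The kink is clear, about 0.3 rad (block 34.5°, handle axis 16.5° in the scene view; pin at (157,177)), and the head is still seated. Now I'll take the wrench off and carry it to the mat.

```bash
python3 - <<'E'
from turn import *
h0=[.610,-.139]; o=[np.pi,0,.6]
robot.grip(.8); robot.goto([*h0,.24],o); robot.move_straight([*h0,.1487],vel=.1,contact_N=12); print(robot.sense()['tcp_pos'])
robot.grip(0,90); s=robot.sense(); print(s['t'],s['opening'],s['tcp_pos'],s['wrist_force'],s['torque'])
robot.move_straight([*h0,.19],vel=.05); s=robot.sense(); print(s['wrist_force'],s['torque'],s['opening'])
robot.move_straight([*h0,.25],vel=.12)
robot.goto([.615,.1345,.2],[np.pi,0,-.012])
f=grab('scene','s5'); g=grab('side','d5'); s=robot.sense(); print(s['t'],s['tcp_pos'])
uv,X,h=cloud(f,(300,260,390,330)); w=(X[:,2]>.1075)&(X[:,2]<.13)&(np.hypot(*(X[:,:2]-[.61,-.139]).T)<.045); print('nut wing yaw',axis(X[w][:,:2]),w.sum())
uv,X,h=cloud(f,(330,130,480,260)); k=(h[:,2]<60)&(X[:,2]>.16)&(X[:,2]<.21)&(X[:,0]<.54); print('handle',k.sum(),axis(X[k][:,:2]) if k.sum() else'')
cv2.imwrite('pics/s5c.png',np.hstack([cv2.resize(f['image'][160:340,300:480],(400,400)),cv2.resize(g['image'][170:320,160:310],(400,400))])[:,:,::-1])
E
```

```text
[ 0.6104739  -0.13931053  0.14939837]
30.975 0.33223095847327855 [ 0.61026636 -0.13901571  0.14945648] [-1.65401053  1.21597011  5.08368442] [0.13042926 0.29377779 0.03353337]
[ 0.00663783  0.00803092 -4.38759382] [-0.00297055 -0.05925934  0.00359806] 0.3317471124733817
33.775 [0.61539671 0.13188521 0.20052468]
nut wing yaw (array([ 0.61214631, -0.14045516]), np.float64(0.7074379328945124)) 183
handle 213 (array([0.48733958, 0.15603717]), np.float64(2.8110946949331064))
```

View pics/s5c.png

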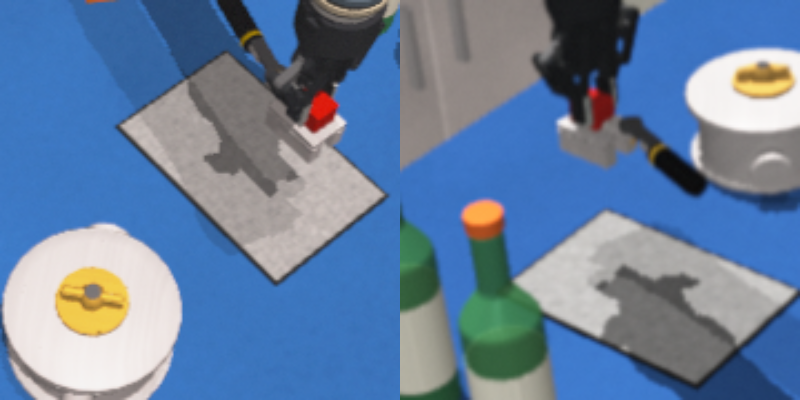

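Nut wings turned by 0.69 rad and the kink measures about 0.32. The wrench is held level above the mat, block at crop (322,112) and mat clear below. I'll lay it down.

```bash
python3 - <<'E'
from turn import *
robot.move_straight([.615,.1345,.075],vel=.1)
hit=robot.move_straight([.615,.1345,.0515],vel=.025,contact_N=5); s=robot.sense(); print(hit,s['t'],s['tcp_pos'],s['wrist_force'])
robot.grip(.8); robot.sleep(.2); robot.move_straight([.615,.1345,.2],vel=.12); robot.goto([.5,-.05,.4],[np.pi,0,-.012])
f=grab('scene','s6'); s=robot.sense(); print(s['t'])
uv,X,h=cloud(f,(340,170,480,290)); k=red(h)&(X[:,2]>.058); print('red',rect(X[k][:,:2]),np.median(X[k][:,2]))
k=(h[:,2]<60)&(X[:,2]>.035)&(X[:,2]<.07); print('handle',k.sum(),axis(X[k][:,:2]),np.median(X[k][:,2]))
cv2.imwrite('pics/s6c.png',cv2.resize(f['image'][160:340,300:500],(666,600))[:,:,::-1])
E
```

```text
True 35.975 [0.61492626 0.13453091 0.05356484] [-0.44980131 -0.26510868  5.70253846]
39.2083
red (array([621.3, 134.3]), array([39.6, 31.2]), 2.0) 0.06402876851937521
handle 165 (array([0.48464219, 0.15875324]), np.float64(2.804265775226524)) 0.05132849951183625
```

View pics/s6c.png

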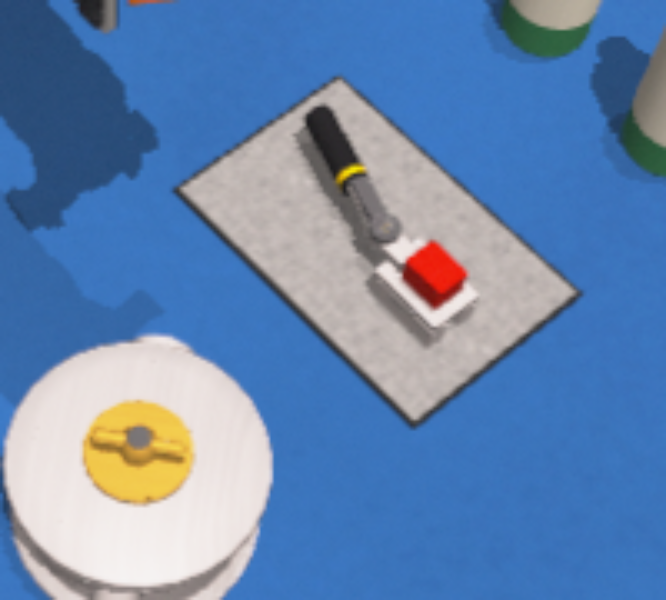

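The wrench lies flat on the mat, head at (430,285) and kinked handle at (335,140), both inside the outline; the bottles are untouched. I'm handing in.

```bash
python3 -c "
from plant import robot
print(robot.close_job())"
```

```text
the job is handed in; nothing more can be done
None
```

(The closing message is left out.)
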